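# Feel the throat of the pod cracker with a blade gauge

### The arm

A 6-joint arm with a two-finger parallel gripper is mounted at the origin on the work surface. World frame = base frame: x ahead of the robot, y to its left, z up, the work surface at z = 0. Lengths are in m, angles in rad, forces in N, time in s.
With the tool pointing down it reaches from about 0.35 to 0.775 m from the base axis. Payload 5.5 kg.
Tool frame: the origin (TCP) lies between the finger pads; the fingertips stand 11 mm ahead of it and the grasp point (between the pads) lies 8 mm behind it (tips_ahead is the distance from the TCP to the fingertips, in m); z points along the fingers, y is the line along which they close (so a half turn about z gives the same grasp; the last joint's range is limited). The gripper opens to 85 mm and grips with 20 to 120 N. Pads are 22 mm wide; open, the fingers measure 114 mm over their backs; the gripper's body (76 mm by 85 mm) begins 54 mm behind the grasp point. The pads swing forward as they close: fully open they stand 13 mm farther back than shut.
Start: joints at [-1.4, 0.313, 0.046, 1.304, 0, 1.431], TCP at [0.176, -0.547, 0.242] pointing down, gripper open.
Joint ranges: [-2.76, 2.76], [-0.86, 1.69], [-1.03, 1.26], [-2.2, 2.34], [-1.47, 1.5], [-3.14, 3.14]. Speed limits (rad/s): [2.57, 2.57, 3.14, 3.14, 3.14, 3.14].

### API

Orientations are given as a unit quaternion [w, x, y, z].
In Python, from workcell import * gives the robot as it stands. The module is installed in compiled form; this text tells all that it offers.
- The arm moves only by the tool jog_arm, never from a script. Its argument "moves" is a list of rows, each an object with "fingers": the closure, from 0 (fully open) to 1 (shut); "slide": the shift along the tool's x, y, z in mm, a list of three; "angular": the turn, a rotation vector about the tool's x, y, z in degrees, a list of three. A call has 1 to 10 rows; each row is the pose to reach, as a shift and turn from the pose commanded when the call began, along the tool's axes at that moment; what a row does not reach only later rows make up. A row lasts 1/12 s, in which the tool goes at most 41.7 mm and 7.16 degrees, less where a joint would pass 70% of its speed; a pose out of reach is approached as far as the arm can. A call with a gripper value outside its range is refused whole. The fingers move at their own pace and stop on an object; "squeeze" is the grip in N (left out, the last holds). Time passes only in rows, so rows that repeat a pose let the fingers close. It gives the time, the measured TCP pose, the force, the opening and the grip force at its end, in the units of the state.
- get_state(): the state, without advancing time (a new reading comes with each control period).
- read_camera(name): name is "scene" or "top" or "wrist"; returns a dict with "color" (400x640x3 uint8, red, green, blue), "fovy" (degrees; the focal length in pixels is half the picture's height over the tangent of half this angle, whatever the lens; pixels are square), "cx", "cy" (the principal point, pixels), "D" ([k1, k2, p1, p2, k3] as OpenCV has them; the pictures are not rectified), "world_from_camera" (4x4, takes a point from camera to world coordinates); the wrist camera has in their place "tool_from_camera" (4x4, takes a point from camera to tool coordinates, whose origin is the TCP and whose axes are the flange's). Camera axes: x right, y down, z forward; pixel columns grow to the right and rows downward; lengths in m; the calibration is good to about 2 mm. A picture is of the moment at which its call begins: read the wrist's pose just before it. There is no depth.
- hand_in(): hands the job in; it is judged then, once.
Trained networks look in a picture, given as the dict that the camera call returned (one of the last four; its "shot" number tells which), for a name from the list of things; names that differ only in an ending like _2 or _b are one class to them, and where a whole thing is asked for, a point or a joint stands for the part that bears it (a point fixed in the world has none). Each returns a list of dicts, best first, with "p" (0 to 1); they miss things now and then, are a little off and sometimes report something else, mostly with a low value. They report only what shows in the picture. A call takes as long as a camera call. They do not tell look-alikes from the thing itself.
- look_for(target, picture): "point" ([column, row] in pixels, amid what is visible of it).
- tip_of(target, picture): "point" ([column, row] in pixels: a listed point, or the origin of a listed thing).
The state is a dict: "clock": time; "joint_pos": joint angles; "qvel": joint speeds; "tau": joint torques, N m; "tcp_pos": TCP position; "orientation": TCP orientation; "wrist_force": force on the tool from outside, world axes, zero at the start; "ft_torque": the same for the moment, N m; "finger_gap": finger opening in m; "grip_force": force on a finger pad.
Only numpy, scipy, OpenCV 4.12 (cv2) and the standard library are available. Lean on these libraries where they do the work, as an engineer would, in place of code of your own. Each camera call takes 0.05 s, during which the arm holds its last target. There are 200 camera calls.

### The job

Take the orange-handled blade gauge out of its wooden stand and slide its blade straight down between the two plates of the blue pod cracker, flat to the plates, until it drags snugly on both of them. Do not force it: it must not drive the sprung plate far back. Finish while still holding the gauge by its handle, still and upright at that snug depth, and leave the jars, the tray and the spatula where they are.

Things in the scene. Friction and masses are not known exactly. Their poses are not given: they have to be found in the camera images.
- cracker: Blue pod cracker, fixed: base slab 110 x 180 x 12 mm, a cheek 78 mm high at each y end. Origin: centre of underside; z up; y runs across the throat, from steel plate to brass plate; x along the plates' width. Between the cheeks two upright plates form a throat, open above and at both x ends, narrowing downward like a V. A black knob (look only) is on the +y cheek.
- mouth (a point): Point in the throat, level with the plates' upper edges (107 mm up), 8.75 mm from the steel plate's upper edge. It rides on a cradle that carries both plates and floats 14 mm either way along y on a weak spring (60 N/m), so the throat centres itself on the blade. The 5 mm blade first meets both plates with its nose 62 to 75 mm below the mouth.
- cradle: Cradle with the two plates. Steel plate, -y side, rigid on it: 60 mm wide (x), upright from 22 to 107 mm above the bench, leaning 0.1 rad outward at the top, as the brass one does. Throat: 17.5 to 20 mm wide at the top, 0.5 to 3 mm at the lower edges, 0.2 mm narrower per mm of depth. Axes as the cracker's; origin on the bench below the mouth.
- brass_edge (a point): Middle of the inner upper edge of the brass plate (+y side of the throat; same size as the steel one, mirrored). The plate yields outward (+y) on its spring.
- jaw (a joint): How far the blade has pushed the brass plate back along +y, m: 0 at rest, stop at 0.007; spring 2200 N/m, 0.9 N preload; 1 mm per 5 mm of depth after first touch. A snug blade pushes it back about 1 to 3 mm and then resists going down with about 3 to 8 N (4 N is a good feel); more than 4 mm is forcing it.
- gap_set (a joint): Set extra width of the throat, m, 0 to 0.0025: locked, differs every time.
- stand: Wooden stand of the gauge, fixed: foot 70 x 70 x 6 mm, block 54 (x) x 50 (y) mm, 105 mm high, with a slot 29 (x) x 9 (y) mm straight down from its top. Origin: centre of its underside.
- gauge_grip (a point): Centre of the gauge's orange handle, 30 (x) x 14 (y) x 46 mm high; gauge about 0.12 kg. z points up the gauge, y across the blade's thickness, x along its width. It starts upright in the stand's slot, blade down, its black collar (34 x 18 x 6 mm, just below the handle) resting on the stand's top, this centre 134 mm above the bench. Grip it across the 14 mm.
- gauge_nose (a point): Lower end of the gauge's steel blade, 124 mm below the handle's centre. The blade is 22 mm wide (x), 5 mm thick (y), with a round nose, 95 mm from nose to collar.
- gauge: The whole gauge; same axes as gauge_grip, origin at the nose.
- dark_jar: Open small jar with dark content, diameter 52, height 62 mm, loose, not to be disturbed. Origin: centre of its underside.
- amber_jar: Small jar with amber content, diameter 58, height 75 mm, loose, not to be disturbed. Origin: centre of its underside.
- pod_jar: Glass jar full of grey pods, diameter 80, height 120 mm, loose, not to be disturbed. Origin: centre of its underside.
- tall_jar: Dark red jar with white cap, diameter 84, height 150 mm, loose, not to be disturbed. Origin: centre of its underside.
- twig_tray: Aluminium tray of dry twigs, 80 x 110 x 24 mm, loose, not to be disturbed. Origin: centre of its underside.
- spatula: Spatula lying on the bench, about 200 mm long along its x axis, loose, not to be disturbed.
Things that resemble listed ones, but are neither listed nor needed, are in the scene too. Leave any green or purple look-alike of the gauge alone.

How it is judged:
On the way, in this order (a step that is already met when the one before it is completed fails the run):
1. the gauge is held by the fingers and its nose is above the stand's top (height (world z) of gauge_nose above 0.107 m and contact force between gauge and the fingers above 1 N), for 0.1 s.
2. the nose is between the plates, 10 mm or more below their upper edges (z of gauge_nose in the frame of cracker below 0.097 m and x of gauge_nose in the frame of cracker between -0.022 and 0.022 m and y of gauge_nose in the frame of cracker between -0.025 and 0.025 m), for 0.1 s.
At the end, for the whole second after the job is handed in: Fingers hold the gauge (>2 N), still, upright to 0.12 rad, flat to 0.17 rad; blade presses the plates (>1.5 N in all), brass plate pushed back 0.4 to 4 mm; nose 47 mm or more below the mouth, within 22 mm (x), 12 mm (y) of the middle, off the base; bystanders within 30 mm of their starts (contact force between gauge and the fingers above 2 N and contact force between gauge and cradle above 1.5 N and value of joint jaw between 0.0004 and 0.004 m and z of gauge_nose in the frame of cracker between 0.016 and 0.06 m and x of gauge_nose in the frame of cracker between -0.022 and 0.022 m and y of gauge_nose in the frame of cracker between -0.012 and 0.012 m and angle between gauge's own z axis and vertical below 0.12 rad and angle between the y axis of gauge and the y axis of cracker, either way round below 0.17 rad and linear speed of gauge below 0.01 m/s and distance of each of dark_jar, amber_jar, pod_jar, tall_jar, twig_tray, spatula from where it was at the start of the episode below 0.03 m); the arm keeps its last pose, push and grip.
It fails at once if the sprung plate is forced back more than 4 mm (value of joint jaw above 0.004 m).
It fails at once if a jar, the tray or the spatula is shifted by more than 30 mm (distance of any of dark_jar, amber_jar, pod_jar, tall_jar, twig_tray, spatula from where it was at the start of the episode above 0.03 m).
It also fails if it takes over 64 s, if anything falls off the work surface, if the arm or the gripper's body presses on something with over 40 N, if the wrist force passes 120 N, or if a joint passes its speed limit or range.

## Working session

There is one attempt and no reset: what is moved stays moved. The work goes in short steps, Python scripts to look and compute and a tool call to move; the robot and the scene stay as the last step left them, time stands still between calls to the robot, and variables do not carry over. Pictures are saved under pics/ and viewed, at most 10 in all, crops included, and the job is handed in when it is done.

Besides the shell and the picture viewer there is one more tool, called after "Emit:" by a JSON object that holds its "api" and its "payload", one argument or row to a line. jog_arm: Moves the arm, as the interface text tells. Its arguments: {"type":"object","properties":{"moves":{"type":"array","items":{"type":"object","properties":{"fingers":{"type":"number"},"slide":{"type":"array","items":{"type":"number"}},"angular":{"type":"array","items":{"type":"number"}}}}},"squeeze":{"type":"number"}},"required":["moves"]}

```bash
mkdir -p pics
cat > h.py <<'E'
from workcell import *
import numpy as np, cv2
from scipy.spatial.transform import Rotation as R
def pose(s):
    T=np.eye(4);q=s["orientation"];T[:3,:3]=R.from_quat([q[1],q[2],q[3],q[0]]).as_matrix();T[:3,3]=s["tcp_pos"];return T
def cam(name):
    s=get_state();p=read_camera(name)
    p["T"]=pose(s)@p["tool_from_camera"] if name=="wrist" else np.array(p["world_from_camera"]);return p
def K(p):
    f=200/np.tan(np.radians(p["fovy"])/2);return np.array([[f,0,p["cx"]],[0,f,p["cy"]],[0,0,1]])
def ray(p,uv):
    x=cv2.undistortPoints(np.array([[uv]],float),K(p),np.array(p["D"],float))[0,0]
    d=p["T"][:3,:3]@np.array([x[0],x[1],1]);return p["T"][:3,3],d/np.linalg.norm(d)
def atz(p,uv,z):
    o,d=ray(p,uv);return o+d*(z-o[2])/d[2]
def proj(p,X):
    Ti=np.linalg.inv(p["T"]);rv=cv2.Rodrigues(Ti[:3,:3])[0]
    return cv2.projectPoints(np.array(X,float).reshape(-1,1,3),rv,Ti[:3,3],K(p),np.array(p["D"],float))[0][:,0]
def tri(rays):
    A=0;b=0
    for o,d in rays:
        P=np.eye(3)-np.outer(d,d);A=A+P;b=b+P@o
    return np.linalg.solve(A,b)
def save(p,n): cv2.imwrite("pics/"+n,p["color"][:,:,::-1])
E
python3 - <<'E'
from h import *
np.set_printoptions(precision=4,suppress=True)
print(get_state())
Z=dict(gauge_grip=.134,mouth=.107,brass_edge=.107,stand=0,cracker=0,gauge_nose=.01,dark_jar=0,amber_jar=0,pod_jar=0,tall_jar=0,twig_tray=0,spatula=0)
for c in ("scene","top"):
    p=cam(c);save(p,c+".png");print(c,p["T"][:3,3],p["fovy"])
    for n,z in Z.items():
        for r in tip_of(n,p)[:3]: print(n,np.round(r["point"],1),round(r["p"],2),atz(p,r["point"],z))
E
```

```text
{'clock': 0.0, 'joint_pos': array([-1.3996,  0.314 ,  0.045 ,  1.3036,  0.    ,  1.4312]), 'qvel': array([-0.001 , -0.0003, -0.    ,  0.0003, -0.0017,  0.0003]), 'tau': array([  0.0007, -48.0626,  29.8533,   0.0194,  -0.    ,  -0.    ]), 'tcp_pos': array([ 0.1758, -0.547 ,  0.2414]), 'orientation': array([-0.0009,  0.9879,  0.1548, -0.    ]), 'wrist_force': array([ 0.5507,  0.0887, -0.0697]), 'ft_torque': array([-0.05  ,  0.0062,  0.023 ]), 'grip_force': 0.0, 'finger_gap': 0.08539737360774782}
scene [ 1.1486 -0.1575  0.8404] 53.55790784413504
gauge_grip [243.3 225.5] 0.87 [ 0.6106 -0.1792  0.134 ]
gauge_grip [245.6 161.5] 0.71 [ 0.4151 -0.1405  0.134 ]
gauge_grip [201.  188.4] 0.57 [ 0.4729 -0.2583  0.134 ]
mouth [393.1 188.7] 0.74 [0.5876 0.1908 0.107 ]
mouth [393.7 185.2] 0.68 [0.5775 0.1968 0.107 ]
mouth [245.7 185.9] 0.46 [ 0.4718 -0.1541  0.107 ]
brass_edge [394.8 184.9] 0.84 [0.5774 0.1998 0.107 ]
stand [249.3 220.1] 0.95 [ 0.4958 -0.1651  0.    ]
cracker [386.2 216.3] 0.68 [0.59   0.1852 0.    ]
gauge_nose [207.2 220. ] 0.86 [ 0.4708 -0.2714  0.01  ]
gauge_nose [253.3 190.4] 0
[... 749 characters left out ...]
4 0.2079 0.107 ]
stand [386.3 240.7] 0.86 [ 0.4924 -0.167   0.    ]
cracker [263.6 204. ] 0.94 [0.5819 0.1861 0.    ]
gauge_nose [418.  248.8] 0.75 [ 0.4726 -0.2541  0.01  ]
gauge_nose [373.6 272.2] 0.52 [ 0.4029 -0.1318  0.01  ]
gauge_nose [389.1 200.1] 0.43 [ 0.6075 -0.172   0.01  ]
dark_jar [327.  227.7] 0.8 [0.5217 0.0015 0.    ]
amber_jar [261.4 199.2] 0.73 [0.5956 0.1935 0.    ]
amber_jar [186.2 219.4] 0.55 [0.5271 0.4035 0.    ]
pod_jar [216.1 165.7] 0.86 [0.6897 0.3339 0.    ]
tall_jar [447.3 175.7] 0.71 [ 0.6902 -0.3427  0.    ]
twig_tray [340.5 159.7] 0.89 [ 0.7245 -0.0295  0.    ]
spatula [465.5 249.1] 0.67 [ 0.4786 -0.3903  0.    ]
spatula [257.3 191.9] 0.4 [0.6166 0.2069 0.    ]
```

View pics/scene.png

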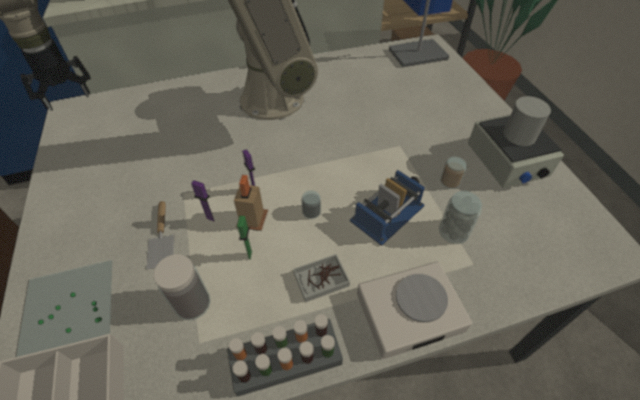

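View pics/top.png

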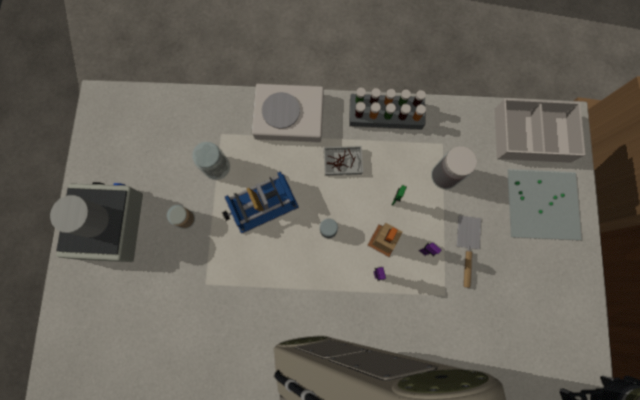

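The orange gauge sits in the wooden stand at scene (245,184) and top (392,236). The purple and green look-alikes are around it. The cracker is at top (262,203), with its knob at (225,215).

```bash
cat >> h.py <<'E'
def plan(pos,yaw=None):
    """slide (mm) and angular (deg) to get tool-down TCP pos with tool y along world angle yaw (mod pi)"""
    T=pose(get_state());d=T[:3,:3].T@(np.array(pos)-T[:3,3])*1000
    out=[np.round(d,1)]
    if yaw is not None:
        best=None
        for k in (0,np.pi):
            y=np.array([np.cos(yaw+k),np.sin(yaw+k),0]);z=np.array([0,0,-1.]);M=np.c_[np.cross(y,z),y,z]
            rv=np.degrees(R.from_matrix(T[:3,:3].T@M).as_rotvec())
            if best is None or np.linalg.norm(rv)<np.linalg.norm(best): best=rv
        out.append(np.round(best,2))
    return out
E
python3 - <<'E'
from h import *
p=cam("wrist");print(p["tool_from_camera"],p["fovy"])
print(plan((.47,-.15,.36)))
p=cam("top");g=p["color"][130:300,190:470];cv2.imwrite("pics/topz.png",cv2.resize(g,None,fx=2.8,fy=2.8,interpolation=cv2.INTER_CUBIC)[:,:,::-1])
E
```

```text
[[-4.44583773e-05 -9.53337933e-01 -3.01905255e-01  7.61679786e-02]
 [ 9.99999935e-01 -1.50570424e-04  3.28202708e-04 -6.98264659e-04]
 [-3.58346094e-04 -3.01905221e-01  9.53337878e-01 -1.31569944e-01]
 [ 0.00000000e+00  0.00000000e+00  0.00000000e+00  1.00000000e+00]] 58.288364209987336
[array([ 401.6, -288.5, -117.7])]
```

View pics/topz.png

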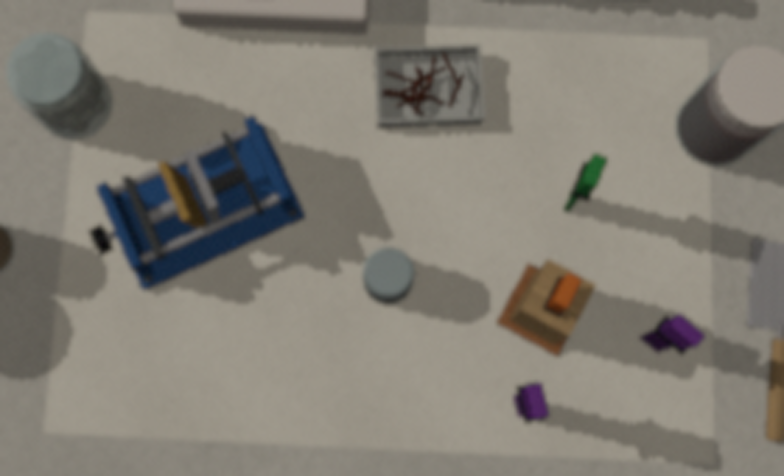

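The crop shows the gauge handle's long axis at about -34° in world axes and the cracker's yaw at about +25°. I'll raise the arm and move it over the stand.

Emit:
{"api": "jog_arm", "payload": {
  "moves": [
    {"slide":[40,-30,-70],"angular":[0,0,-7]},
    {"slide":[400,-288,-118],"angular":[0,0,-64]},
    {"slide":[400,-288,-118],"angular":[0,0,-64]},
    {"slide":[400,-288,-118],"angular":[0,0,-64]},
    {"slide":[400,-288,-118],"angular":[0,0,-64]},
    {"slide":[400,-288,-118],"angular":[0,0,-64]},
    {"slide":[400,-288,-118],"angular":[0,0,-64]},
    {"slide":[400,-288,-118],"angular":[0,0,-64]},
    {"slide":[400,-288,-118],"angular":[0,0,-64]},
    {"slide":[400,-288,-118],"angular":[0,0,-64]}
  ]
}}

```text
schema error: expected keys fingers, slide, angular
```

```bash
python3 -c "
from h import *
s=get_state();print(s['clock'],s['tcp_pos'],s['joint_pos'],plan((.48,-.16,.33),np.radians(56)))"
```

```text
1.4 [ 0.17585693 -0.54751352  0.24233779] [-1.39958152e+00  3.13196019e-01  4.61301286e-02  1.30358077e+00
  1.90667099e-06  1.43119112e+00] [array([ 408.1, -275.9,  -87.7]), array([ 1.000e-02, -0.000e+00,  5.181e+01])]
```

Emit:
{"api": "jog_arm", "payload": {
  "moves": [
    {"fingers":0,"slide":[40,-30,-70],"angular":[0,0,-7]},
    {"fingers":0,"slide":[400,-280,-118],"angular":[0,0,-64]},
    {"fingers":0,"slide":[400,-280,-118],"angular":[0,0,-64]},
    {"fingers":0,"slide":[400,-280,-118],"angular":[0,0,-64]},
    {"fingers":0,"slide":[400,-280,-118],"angular":[0,0,-64]},
    {"fingers":0,"slide":[400,-280,-118],"angular":[0,0,-64]},
    {"fingers":0,"slide":[400,-280,-118],"angular":[0,0,-64]},
    {"fingers":0,"slide":[400,-280,-118],"angular":[0,0,-64]},
    {"fingers":0,"slide":[400,-280,-118],"angular":[0,0,-64]},
    {"fingers":0,"slide":[400,-280,-118],"angular":[0,0,-64]}
  ]
}}

```text
clock: 2.23
tcp_pos: [0.4142, -0.2324, 0.3437]
orientation: [0.0, 0.754, 0.657, 0.0]
wrist_force: [1.3, -0.6, 0.4]
finger_gap: 0.0855
grip_force: 0.0
```

```bash
python3 -c "
from h import *
s=get_state();print(s['clock'],s['tcp_pos'],s['joint_pos'],plan((.48,-.16,.33),np.radians(56)))"
```

```text
2.2333 [ 0.41422813 -0.23239547  0.34374398] [-6.80467284e-01  1.06803805e-01  3.16541965e-02  1.49473270e+00
 -7.54922417e-05  1.02841858e+00] [array([80.8, 55.2, 13.7]), array([ 2.000e-02,  5.000e-02, -6.391e+01])]
```

Emit:
{"api": "jog_arm", "payload": {
  "moves": [
    {"fingers":0,"slide":[80,55,0],"angular":[0,0,-64]},
    {"fingers":0,"slide":[80,55,0],"angular":[0,0,-64]},
    {"fingers":0,"slide":[80,55,0],"angular":[0,0,-64]},
    {"fingers":0,"slide":[80,55,0],"angular":[0,0,-64]},
    {"fingers":0,"slide":[80,55,0],"angular":[0,0,-64]},
    {"fingers":0,"slide":[80,55,0],"angular":[0,0,-64]},
    {"fingers":0,"slide":[80,55,0],"angular":[0,0,-64]},
    {"fingers":0,"slide":[80,55,0],"angular":[0,0,-64]},
    {"fingers":0,"slide":[80,55,0],"angular":[0,0,-64]},
    {"fingers":0,"slide":[80,55,0],"angular":[0,0,-64]}
  ]
}}

```text
clock: 3.07
tcp_pos: [0.4793, -0.1628, 0.3431]
orientation: [0.0, 0.293, 0.956, -0.0]
wrist_force: [1.2, -0.2, 0.1]
finger_gap: 0.0851
grip_force: 0.0
```

Run:
```python
from h import *
np.set_printoptions(precision=4,suppress=True)
s=get_state();print(s['clock'],s['tcp_pos'],s['joint_pos'])
p=cam("wrist");save(p,"w1.png")
for n,z in (("gauge_grip",.134),("stand",0.)):
    for r in tip_of(n,p): print(n,np.round(r["point"],1),round(r["p"],2),atz(p,r["point"],z))
hsv=cv2.cvtColor(p["color"],cv2.COLOR_RGB2HSV)
m=cv2.inRange(hsv,(3,150,90),(14,255,255))
n,l,st,c=cv2.connectedComponentsWithStats(m);i=1+np.argmax(st[1:,4]);print(st[i],c[i])
```

```text
3.0667 [ 0.4793 -0.1628  0.3431] [-0.4861  0.1695  0.1037  1.5048 -0.0001  0.1077]
gauge_grip [286.9  82.7] 0.96 [ 0.3985 -0.1373  0.134 ]
gauge_grip [324.3 179.7] 0.85 [ 0.4926 -0.1591  0.134 ]
gauge_grip [217.  213.1] 0.74 [ 0.4611 -0.2679  0.134 ]
gauge_grip [361.5 275.8] 0.72 [ 0.6031 -0.1846  0.134 ]
gauge_grip [480.4 236.9] 0.67 [ 0.6331 -0.0595  0.134 ]
stand [324.1 156.9] 0.59 [ 0.4972 -0.1577  0.    ]
[318 170  17  31 383] [325.9138 184.7676]
```

View pics/w1.png

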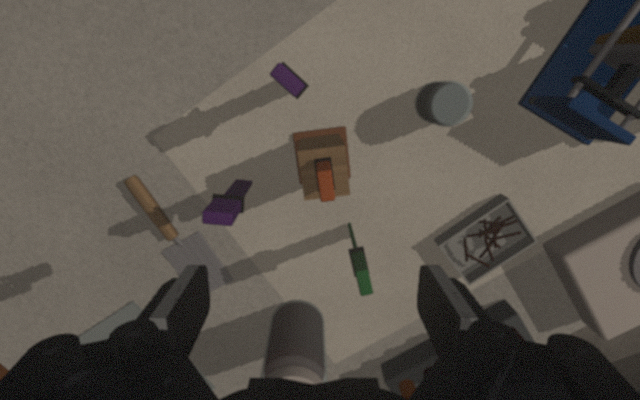

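The orange handle's top face spans about (317-335, 170-200). The stand is under it, the purple and green look-alikes are around it, and the cracker is at upper right.

```bash
cat >> h.py <<'E'
def handle_top(p,z=.157,lo=(3,150,90),hi=(14,255,255)):
    hsv=cv2.cvtColor(p["color"],cv2.COLOR_RGB2HSV);m=cv2.inRange(hsv,lo,hi)
    n,l,st,c=cv2.connectedComponentsWithStats(m);i=1+np.argmax(st[1:,4])
    ys,xs=np.nonzero(l==i);W=np.array([atz(p,(x,y),z)[:2] for x,y in zip(xs,ys)])
    (ctr,wh,a)=cv2.minAreaRect((W*1000).astype(np.float32))
    if wh[0]<wh[1]: a+=90
    w,v=np.linalg.eigh(np.cov(W.T));ax=v[:,1]
    return np.array(ctr)/1000,wh,a%180,W.mean(0),np.degrees(np.arctan2(ax[1],ax[0]))%180
E
python3 - <<'E'
from h import *
p=cam("wrist")
for v in (70,90,110,130): print(v,handle_top(p,.157,(3,150,v)))
p2=cam("top")
T=[[.49,-.16,.134],[.4926,-.1591,.157]]
print(proj(p,T),proj(p2,T)); print(handle_top(p2,.157,(3,120,90)))
p3=cam("scene");r=[ray(q,u) for q,u in ((p,(324.3,179.7)),)]
for q in (p2,p3):
  for t in tip_of("gauge_grip",q):
    print(t["p"],np.round(t["point"]),atz(q,t["point"],.134))
E
```

```text
70 (array([ 0.48974454, -0.15688506]), (13.602998733520508, 33.56047821044922), 154.54779815673828, array([ 0.49123663, -0.15761422]), np.float64(152.66678117388753))
90 (array([ 0.49244302, -0.15793587]), (12.65567398071289, 27.81125831604004), 155.0557403564453, array([ 0.49205631, -0.15792007]), np.float64(153.3250134478319))
110 (array([ 0.49279767, -0.15804628]), (10.997295379638672, 26.757427215576172), 154.3905029296875, array([ 0.49314903, -0.15763247]), np.float64(153.3146631189286))Traceback (most recent call last):
  File "<stdin>", line 3, in <module>
  File "h.py", line 39, in handle_top
    n,l,st,c=cv2.connectedComponentsWithStats(m);i=1+np.argmax(st[1:,4])
                                                     ~~~~~~~~~^^^^^^^^^^
    return _wrapfunc(a, 'argmax', axis=axis, out=out, **kwds)
    return bound(*args, **kwds)
ValueError: attempt to get argmax of an empty sequence
```

```bash
python3 -c "
from h import *
print(plan((.4925,-.158,.25),np.radians(64)))"
```

```text
[array([-8.2, 11.5, 93.1]), array([-0.  ,  0.01, -8.34])]
```

Emit:
{"api": "jog_arm", "payload": {
  "moves": [
    {"fingers":0.45,"slide":[-4,6,40],"angular":[0,0,-4]},
    {"fingers":0.45,"slide":[-8,11.5,80],"angular":[0,0,-8.3]},
    {"fingers":0.45,"slide":[-8,11.5,93],"angular":[0,0,-8.3]},
    {"fingers":0.45,"slide":[-8,11.5,93],"angular":[0,0,-8.3]},
    {"fingers":0.45,"slide":[-8,11.5,93],"angular":[0,0,-8.3]},
    {"fingers":0.45,"slide":[-8,11.5,93],"angular":[0,0,-8.3]}
  ]
}}

```text
clock: 3.77
tcp_pos: [0.493, -0.1583, 0.2516]
orientation: [0.001, 0.225, 0.974, -0.0]
wrist_force: [0.1, 0.5, -0.2]
finger_gap: 0.0468
grip_force: 0.0
```

Run:
```python
from h import *
s=get_state();print(s["tcp_pos"],s["finger_gap"])
p=cam("wrist");save(p,"w2.png")
for v in (60,80,95,105):
  try: print(v,handle_top(p,.157,(3,150,v)))
  except ValueError: pass
for t in tip_of("gauge_grip",p): print(t["p"],np.round(t["point"]),atz(p,t["point"],.134))
print(proj(p,[[.4925,-.158,.157]]),plan((.4925,-.158,.13),np.radians(64)))
```

```text
[ 0.49299586 -0.15826082  0.25164504] 0.04676204043144007
60 (array([ 0.48782422, -0.15618004]), (13.317910194396973, 38.275917053222656), 154.5257339477539, array([ 0.49059963, -0.1571438 ]), np.float64(151.41446008074516))
80 (array([ 0.49179987, -0.15796973]), (13.129471778869629, 29.55805778503418), 154.5265121459961, array([ 0.49177804, -0.15781095]), np.float64(152.8279463143332))
95 (array([ 0.49248114, -0.15806779]), (12.720402717590332, 28.243587493896484), 154.52557373046875, array([ 0.49218597, -0.15789196]), np.float64(152.79956008054924))
105 (array([ 0.49294727, -0.15785123]), (12.083693504333496, 27.597694396972656), 153.65159606933594, array([ 0.49241797, -0.15800391]), np.float64(153.3081355221744))
0.95 [343. 322.] [ 0.59878031 -0.18262344  0.134     ]
0.86 [278.  59.] [ 0.39742233 -0.13725863  0.134     ]
0.83 [168. 223.] [ 0.46254678 -0.26424244  0.134     ]
0.71 [314. 198.] [ 0.49254371 -0.15804816  0.134     ]
[[313.56421466 208.36500557]] [array([1.400e+00, 1.000e-01, 1.221e+02]), array([-0.01,  0.21,  0.06])]
```

View pics/w2.png

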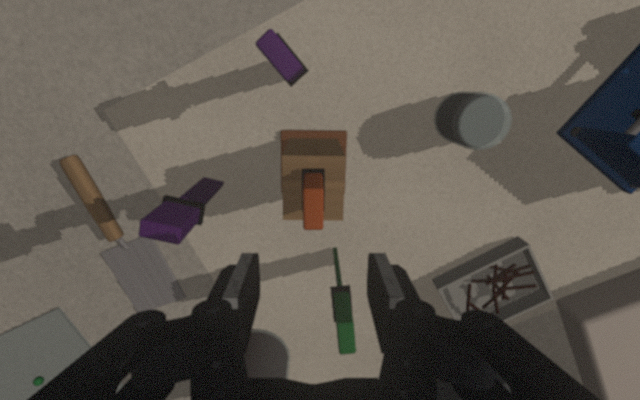

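The handle is aligned upright in the image at (313,200), and the approach is clear. I'll descend and grip.

Emit:
{"api": "jog_arm", "payload": {
  "moves": [
    {"fingers":0.45,"slide":[1,0,35],"angular":[0,0,0]},
    {"fingers":0.45,"slide":[1,0,70],"angular":[0,0,0]},
    {"fingers":0.45,"slide":[1,0,100],"angular":[0,0,0]},
    {"fingers":0.45,"slide":[1,0,121],"angular":[0,0,0]},
    {"fingers":0.45,"slide":[1,0,121],"angular":[0,0,0]},
    {"fingers":0.9,"slide":[1,0,121],"angular":[0,0,0]},
    {"fingers":0.9,"slide":[1,0,121],"angular":[0,0,0]},
    {"fingers":0.9,"slide":[1,0,121],"angular":[0,0,0]},
    {"fingers":0.9,"slide":[1,0,121],"angular":[0,0,0]},
    {"fingers":0.9,"slide":[1,0,121],"angular":[0,0,0]}
  ],
  "squeeze": 50
}}

```text
clock: 4.7
tcp_pos: [0.4932, -0.1584, 0.1316]
orientation: [0.002, 0.224, 0.975, -0.001]
wrist_force: [-0.5, 0.2, 7.0]
finger_gap: 0.0136
grip_force: 49.5
```

Emit:
{"api": "jog_arm", "payload": {
  "moves": [
    {"fingers":0.9,"slide":[0,0,-15],"angular":[0,0,0]},
    {"fingers":0.9,"slide":[0,0,-35],"angular":[0,0,0]},
    {"fingers":0.9,"slide":[0,0,-60],"angular":[0,0,0]},
    {"fingers":0.9,"slide":[0,0,-90],"angular":[0,0,0]},
    {"fingers":0.9,"slide":[0,0,-120],"angular":[0,0,0]},
    {"fingers":0.9,"slide":[0,0,-140],"angular":[0,0,0]},
    {"fingers":0.9,"slide":[0,0,-150],"angular":[0,0,0]},
    {"fingers":0.9,"slide":[0,0,-150],"angular":[0,0,0]},
    {"fingers":0.9,"slide":[0,0,-150],"angular":[0,0,0]}
  ]
}}

```text
clock: 5.45
tcp_pos: [0.4915, -0.1574, 0.2789]
orientation: [0.0, 0.224, 0.975, -0.0]
wrist_force: [-1.3, -0.1, -2.8]
finger_gap: 0.0135
grip_force: 48.7
```

Run:
```python
from h import *
s=get_state();print(s["tcp_pos"],s["grip_force"],s["joint_pos"],s["wrist_force"],s["ft_torque"])
# view pose: short of the cracker
print(plan((.50,.10,.29),np.radians(115)))
```

```text
[ 0.49154475 -0.15742602  0.27891394] 48.677576780319214 [-4.65537683e-01  1.89687325e-01 -2.71093203e-02  1.35338110e+00
 -5.78176368e-05 -1.36393141e-02] [-1.31266484 -0.05332578 -2.78524867] [ 0.02648378 -0.01366317 -0.07008771]
[array([104.8, 235.3, -11.2]), array([-2.000e-02,  3.000e-02, -5.089e+01])]
```

Run:
```python
from h import *
print(plan((.65,.075,.30),np.radians(115)))
```

```text
[array([-41.1, 278.3, -21.1]), array([-2.000e-02,  3.000e-02, -5.089e+01])]
```

Emit:
{"api": "jog_arm", "payload": {
  "moves": [
    {"fingers":0.9,"slide":[-5,25,-20],"angular":[0,0,-5]},
    {"fingers":0.9,"slide":[-12,60,-21],"angular":[0,0,-11]},
    {"fingers":0.9,"slide":[-17,95,-21],"angular":[0,0,-17]},
    {"fingers":0.9,"slide":[-22,130,-21],"angular":[0,0,-23]},
    {"fingers":0.9,"slide":[-27,165,-21],"angular":[0,0,-29]},
    {"fingers":0.9,"slide":[-32,200,-21],"angular":[0,0,-35]},
    {"fingers":0.9,"slide":[-37,235,-21],"angular":[0,0,-41]},
    {"fingers":0.9,"slide":[-41,265,-21],"angular":[0,0,-47]},
    {"fingers":0.9,"slide":[-41,278,-21],"angular":[0,0,-51]},
    {"fingers":0.9,"slide":[-41,278,-21],"angular":[0,0,-51]}
  ]
}}

```text
clock: 6.28
tcp_pos: [0.6501, 0.078, 0.2962]
orientation: [-0.002, -0.22, 0.975, 0.001]
wrist_force: [-0.6, -0.4, -3.0]
finger_gap: 0.0134
grip_force: 49.2
```

Run:
```python
from h import *
np.set_printoptions(precision=4,suppress=True)
s=get_state();print(s["clock"],s["tcp_pos"],s["orientation"])
p=cam("wrist");save(p,"w3.png")
P={k:cam(k) for k in ("scene","top")};P["wrist"]=p
for c,q in P.items():
  for n,z in (("mouth",.107),("brass_edge",.107),("cracker",0),("gauge_nose",s["tcp_pos"][2]-.12),("gauge_grip",s["tcp_pos"][2]+.004)):
    for t in tip_of(n,q)[:2]: print(c,n,round(t["p"],2),np.round(t["point"],1),atz(q,t["point"],z))
```

```text
6.2833 [0.6501 0.078  0.2962] [-0.0022 -0.2204  0.9754  0.0009]
scene mouth 0.67 [393.6 186.8] [0.5823 0.1944 0.107 ]
scene brass_edge 0.5 [394.4 184.3] [0.5752 0.1996 0.107 ]
scene cracker 0.62 [386.2 215.6] [0.5879 0.1862 0.    ]
scene gauge_nose 0.94 [362.3 202.4] [0.6572 0.0787 0.1762]
scene gauge_nose 0.76 [208.5 217. ] [ 0.5994 -0.2451  0.1762]
scene gauge_grip 0.91 [203.6 191.8] [ 0.6416 -0.2309  0.3002]
scene gauge_grip 0.86 [367.2 159.1] [0.6508 0.0815 0.3002]
top mouth 0.38 [445.8 174.7] [ 0.6621 -0.3065  0.107 ]
top gauge_nose 0.62 [373.8 274.6] [ 0.3906 -0.1122  0.1762]
top gauge_nose 0.56 [393.4 202.1] [ 0.5668 -0.1566  0.1762]
top gauge_grip 0.72 [379.2 275.6] [ 0.3847 -0.1082  0.3002]
top gauge_grip 0.59 [432.9 246.2] [ 0.4501 -0.2193  0.3002]
wrist mouth 0.96 [456.7 164. ] [0.5831 0.1922 0.107 ]
wrist brass_edge 0.81 [465.1 162.6] [0.5787 0.1984 0.107 ]
wrist cracker 0.92 [419.3 144.8] [0.5835 0.1884 0.    ]
wrist gauge_nose 0.68 [111.4  11.6] [ 0.5929 -0.0887  0.1762]
wrist gauge_nose 0.61 [316.9 195.3] [0.6462 0.0805 0.1762]
wrist gauge_grip 0.89 [314.6 288. ] [0.6491 0.0791 0.3002]
```

View pics/w3.png

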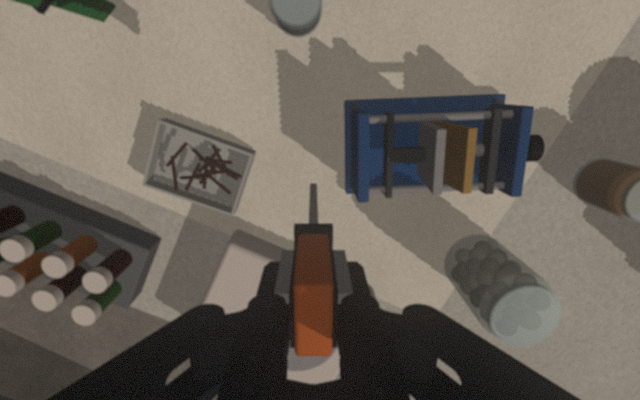

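The wrist view shows the held gauge with its nose at (313,186). The cracker is at (345-535, 95-200), with the steel plate at about (434,158) and brass at about (460,157). The cracker is nearly parallel to the tool axes.

Run:
```python
from h import *
p=cam("wrist")
def ang(a,b,z):
    d=atz(p,b,z)-atz(p,a,z);return round(np.degrees(np.arctan2(d[1],d[0])),1),np.round(np.linalg.norm(d)*1000,1)
print("slab back",ang((345,101),(504,95),.012),"cheekR",ang((520,195),(532,107),.078))
hsv=cv2.cvtColor(p["color"],cv2.COLOR_RGB2HSV)
b=cv2.inRange(hsv,(100,120,30),(125,255,255));b[:, :330]=0;b[:,545:]=0
# back edge fit
pts=[(x,np.nonzero(b[:,x])[0][0]) for x in range(375,500,3) if b[:,x].any()]
W=np.array([atz(p,q,.012)[:2] for q in pts]);v=cv2.fitLine(W.astype(np.float32),cv2.DIST_HUBER,0,.001,.001).ravel();print("back fit",np.degrees(np.arctan2(v[1],v[0])),v)
g=p["color"][85:215,330:550];cv2.imwrite("pics/w3z.png",cv2.resize(g,None,fx=3.6,fy=3.6,interpolation=cv2.INTER_CUBIC)[:,:,::-1])
```

```text
slab back (np.float64(117.2), np.float64(178.2)) cheekR (np.float64(-152.3), np.float64(87.8))
back fit -56.53765 [ 0.5513889  -0.8342483   0.5523582   0.17153189]
```

View pics/w3z.png

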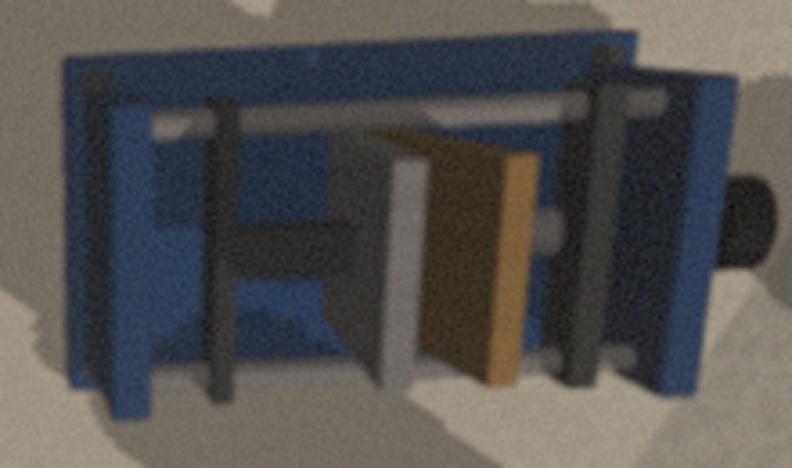

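The crop shows the inner upper edge of the steel plate from (428,158) to (411,387), and of the brass plate from (502,153) to (487,384).

Run:
```python
from h import *
p=cam("wrist");Z=lambda u,v:(330+(u+.5)/3.6-.5,85+(v+.5)/3.6-.5)
def seg(n,a,b,z):
    A,B=atz(p,Z(*a),z),atz(p,Z(*b),z);d=B-A;print(n,A[:2].round(4),B[:2].round(4),"mid",((A+B)/2)[:2].round(4),round(np.degrees(np.arctan2(d[1],d[0])),1),round(np.linalg.norm(d)*1000,1));return (A+B)/2
seg("slab",(65,58),(635,32),.012); seg("slabside",(65,58),(72,388),.012)
s=seg("steel",(428,158),(411,387),.107); b=seg("brass",(502,153),(487,384),.107)
seg("cheekRout",(738,78),(693,393),.078);seg("cheekLin",(152,108),(150,415),.078)
y=(b-s)[:2];print("gap",np.linalg.norm(y)*1000)
for yaw in (26.5,):
    u=np.array([-np.sin(np.radians(yaw)),np.cos(np.radians(yaw))]);m=s[:2]+.00875*u;print("mouth",m,"gapy",y@u)
    print(plan((*m,.30),np.radians(90+yaw)))
```

```text
slab [0.5764 0.0843] [0.4943 0.2413] mid [0.5353 0.1628] 117.6 177.2
slabside [0.5764 0.0843] [0.6716 0.135 ] mid [0.624  0.1096] 28.0 107.9
steel [0.5601 0.167 ] [0.6126 0.1942] mid [0.5864 0.1806] 27.4 59.2
brass [0.5513 0.183 ] [0.6035 0.2118] mid [0.5774 0.1974] 28.9 59.7
cheekRout [0.5058 0.2414] [0.5831 0.2814] mid [0.5445 0.2614] 27.4 87.1
cheekLin [0.5783 0.1045] [0.6547 0.1444] mid [0.6165 0.1244] 27.6 86.1
gap 18.97923124327267
mouth [0.58245221 0.18846449] gapy 0.018971175353344902
[array([ 12.7, 131.4,   0. ]), array([-0.01, -0.  , -1.39])]
```

```bash
python3 -c "
from h import *
print(plan((.5825,.1893,.2965),np.radians(117.6)))"
```

```text
[array([ 12.3, 132.2,   3.5]), array([-0.01, -0.  , -2.49])]
```

Emit:
{"api": "jog_arm", "payload": {
  "moves": [
    {"fingers":0.9,"slide":[3,25,3],"angular":[0,0,-1]},
    {"fingers":0.9,"slide":[6,60,3],"angular":[0,0,-2]},
    {"fingers":0.9,"slide":[10,95,3],"angular":[0,0,-2.5]},
    {"fingers":0.9,"slide":[12,120,3],"angular":[0,0,-2.5]},
    {"fingers":0.9,"slide":[12.3,132.2,3],"angular":[0,0,-2.5]},
    {"fingers":0.9,"slide":[12.3,132.2,3],"angular":[0,0,-2.5]},
    {"fingers":0.9,"slide":[12.3,132.2,30],"angular":[0,0,-2.5]},
    {"fingers":0.9,"slide":[12.3,132.2,50],"angular":[0,0,-2.5]},
    {"fingers":0.9,"slide":[12.3,132.2,60],"angular":[0,0,-2.5]},
    {"fingers":0.9,"slide":[12.3,132.2,60],"angular":[0,0,-2.5]}
  ]
}}

```text
clock: 8.12
tcp_pos: [0.5816, 0.1881, 0.2371]
orientation: [-0.003, -0.238, 0.971, -0.0]
wrist_force: [-0.3, -0.4, -1.2]
finger_gap: 0.0133
grip_force: 49.3
```

Run:
```python
from h import *
s=get_state();print(s["tcp_pos"],s["wrist_force"],s["ft_torque"],plan((.5825,.1893,.2965),np.radians(117.6)))
p=cam("wrist");g=p["color"][60:300,200:440];cv2.imwrite("pics/w4.png",cv2.resize(g,None,fx=2.5,fy=2.5,interpolation=cv2.INTER_CUBIC)[:,:,::-1])
for c in ("wrist","scene"):
  q=p if c=="wrist" else cam(c)
  for n,z in (("mouth",.107),("brass_edge",.107),("gauge_nose",s["tcp_pos"][2]-.1216)):
    for t in tip_of(n,q)[:1]: print(c,n,round(t["p"],2),np.round(t["point"],1),atz(q,t["point"],z))
```

```text
[0.58160118 0.18813222 0.23705647] [-0.29629037 -0.4485959  -1.24276118] [ 0.02139115  0.0744918  -0.0330816 ] [array([ -1. ,   0.7, -59.4]), array([ 0.06, -0.29, -0.05])]
wrist mouth 0.77 [311.9 200.1] [0.58539088 0.19013699 0.107     ]
wrist brass_edge 0.9 [323.6 196.3] [0.5785712  0.19664917 0.107     ]
wrist gauge_nose 0.82 [315.8 197.6] [0.57998834 0.19059743 0.11545647]
scene mouth 0.85 [392.1 188.1] [0.58509044 0.1892086  0.107     ]
scene brass_edge 0.75 [393.1 187.4] [0.58370272 0.19247633 0.107     ]
scene gauge_nose 0.74 [394.9 186.4] [0.58851575 0.19394062 0.11545647]
```

View pics/w4.png

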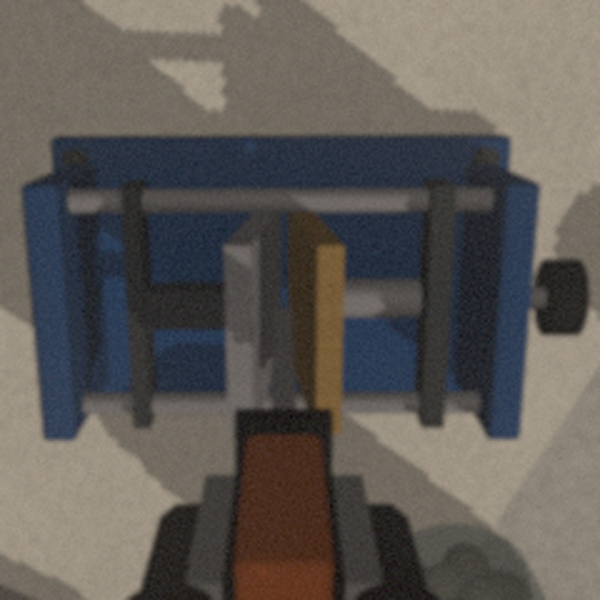

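The blade is centred between the steel edge at crop column 262 and the brass edge at 316, and square to the plates. I'll descend to just above first touch.

Emit:
{"api": "jog_arm", "payload": {
  "moves": [
    {"fingers":0.9,"slide":[-1,0.5,10],"angular":[0,-0.3,0]},
    {"fingers":0.9,"slide":[-1,0.5,20],"angular":[0,-0.3,0]},
    {"fingers":0.9,"slide":[-1,0.5,30],"angular":[0,-0.3,0]},
    {"fingers":0.9,"slide":[-1,0.5,38],"angular":[0,-0.3,0]},
    {"fingers":0.9,"slide":[-1,0.5,46],"angular":[0,-0.3,0]},
    {"fingers":0.9,"slide":[-1,0.5,53],"angular":[0,-0.3,0]},
    {"fingers":0.9,"slide":[-1,0.5,59],"angular":[0,-0.3,0]},
    {"fingers":0.9,"slide":[-1,0.5,63],"angular":[0,-0.3,0]},
    {"fingers":0.9,"slide":[-1,0.5,64],"angular":[0,-0.3,0]},
    {"fingers":0.9,"slide":[-1,0.5,64],"angular":[0,-0.3,0]}
  ]
}}

```text
clock: 9.35
tcp_pos: [0.5831, 0.1901, 0.1757]
orientation: [0.002, -0.239, 0.971, 0.001]
wrist_force: [-0.6, -0.1, -1.0]
finger_gap: 0.0134
grip_force: 49.3
```

Emit:
{"api": "jog_arm", "payload": {
  "moves": [
    {"fingers":0.9,"slide":[0,0,0],"angular":[0,0,0]},
    {"fingers":0.9,"slide":[0,0,0],"angular":[0,0,0]},
    {"fingers":0.9,"slide":[0,0,0],"angular":[0,0,0]},
    {"fingers":0.9,"slide":[0,0,0],"angular":[0,0,0]}
  ]
}}

```text
clock: 9.68
tcp_pos: [0.5834, 0.1902, 0.1764]
orientation: [0.003, -0.239, 0.971, 0.001]
wrist_force: [-0.3, 0.4, -1.4]
finger_gap: 0.0137
grip_force: 49.3
```

Emit:
{"api": "jog_arm", "payload": {
  "moves": [
    {"fingers":0.9,"slide":[0,0,2],"angular":[0,0,0]},
    {"fingers":0.9,"slide":[0,0,4],"angular":[0,0,0]},
    {"fingers":0.9,"slide":[0,0,6],"angular":[0,0,0]},
    {"fingers":0.9,"slide":[0,0,8],"angular":[0,0,0]},
    {"fingers":0.9,"slide":[0,0,8],"angular":[0,0,0]},
    {"fingers":0.9,"slide":[0,0,8],"angular":[0,0,0]}
  ]
}}

```text
clock: 10.18
tcp_pos: [0.583, 0.1902, 0.1677]
orientation: [0.002, -0.239, 0.971, 0.001]
wrist_force: [0.4, -0.3, -1.2]
finger_gap: 0.014
grip_force: 49.3
```

Emit:
{"api": "jog_arm", "payload": {
  "moves": [
    {"fingers":0.9,"slide":[0,0,1],"angular":[0,0,0]},
    {"fingers":0.9,"slide":[0,0,2],"angular":[0,0,0]},
    {"fingers":0.9,"slide":[0,0,3],"angular":[0,0,0]},
    {"fingers":0.9,"slide":[0,0,4],"angular":[0,0,0]},
    {"fingers":0.9,"slide":[0,0,4],"angular":[0,0,0]},
    {"fingers":0.9,"slide":[0,0,4],"angular":[0,0,0]}
  ]
}}

```text
clock: 10.68
tcp_pos: [0.5832, 0.1902, 0.1639]
orientation: [0.002, -0.239, 0.971, 0.001]
wrist_force: [0.9, -0.4, -1.2]
finger_gap: 0.0135
grip_force: 49.3
```

Emit:
{"api": "jog_arm", "payload": {
  "moves": [
    {"fingers":0.9,"slide":[0,0,1],"angular":[0,0,0]},
    {"fingers":0.9,"slide":[0,0,2],"angular":[0,0,0]},
    {"fingers":0.9,"slide":[0,0,3],"angular":[0,0,0]},
    {"fingers":0.9,"slide":[0,0,3],"angular":[0,0,0]},
    {"fingers":0.9,"slide":[0,0,3],"angular":[0,0,0]}
  ]
}}

```text
clock: 11.1
tcp_pos: [0.5832, 0.1902, 0.1609]
orientation: [0.002, -0.239, 0.971, 0.001]
wrist_force: [-0.3, 0.1, -1.2]
finger_gap: 0.0137
grip_force: 49.3
```

Emit:
{"api": "jog_arm", "payload": {
  "moves": [
    {"fingers":0.9,"slide":[0,0,1],"angular":[0,0,0]},
    {"fingers":0.9,"slide":[0,0,2],"angular":[0,0,0]},
    {"fingers":0.9,"slide":[0,0,3],"angular":[0,0,0]},
    {"fingers":0.9,"slide":[0,0,3],"angular":[0,0,0]},
    {"fingers":0.9,"slide":[0,0,3],"angular":[0,0,0]}
  ]
}}

```text
clock: 11.52
tcp_pos: [0.5832, 0.1902, 0.1579]
orientation: [0.002, -0.239, 0.971, 0.001]
wrist_force: [-0.2, 1.1, -1.5]
finger_gap: 0.0137
grip_force: 49.3
```

Emit:
{"api": "jog_arm", "payload": {
  "moves": [
    {"fingers":0.9,"slide":[0,0,1],"angular":[0,0,0]},
    {"fingers":0.9,"slide":[0,0,2],"angular":[0,0,0]},
    {"fingers":0.9,"slide":[0,0,2],"angular":[0,0,0]},
    {"fingers":0.9,"slide":[0,0,2],"angular":[0,0,0]}
  ]
}}

```text
clock: 11.85
tcp_pos: [0.5832, 0.1902, 0.1559]
orientation: [0.002, -0.239, 0.971, 0.001]
wrist_force: [0.4, 0.1, -2.1]
finger_gap: 0.0133
grip_force: 49.3
```

Emit:
{"api": "jog_arm", "payload": {
  "moves": [
    {"fingers":0.9,"slide":[0,0,1],"angular":[0,0,0]},
    {"fingers":0.9,"slide":[0,0,2],"angular":[0,0,0]},
    {"fingers":0.9,"slide":[0,0,2],"angular":[0,0,0]},
    {"fingers":0.9,"slide":[0,0,2],"angular":[0,0,0]}
  ]
}}

```text
clock: 12.18
tcp_pos: [0.5832, 0.1902, 0.1539]
orientation: [0.002, -0.239, 0.971, 0.001]
wrist_force: [0.6, -0.7, -2.0]
finger_gap: 0.0135
grip_force: 49.3
```

Emit:
{"api": "jog_arm", "payload": {
  "moves": [
    {"fingers":0.9,"slide":[0,0,1],"angular":[0,0,0]},
    {"fingers":0.9,"slide":[0,0,2],"angular":[0,0,0]},
    {"fingers":0.9,"slide":[0,0,2],"angular":[0,0,0]},
    {"fingers":0.9,"slide":[0,0,2],"angular":[0,0,0]}
  ]
}}

```text
clock: 12.52
tcp_pos: [0.5833, 0.1902, 0.1519]
orientation: [0.003, -0.239, 0.971, 0.001]
wrist_force: [0.9, -0.3, -3.1]
finger_gap: 0.0133
grip_force: 49.3
```

Run:
```python
from h import *
F=[]
for i in range(8):
    q=read_camera("scene" if i%2 else "wrist");s=get_state();F.append([*s["wrist_force"],*s["ft_torque"]])
print(np.mean(F,0).round(2),np.std(F,0).round(2),s["tcp_pos"])
p=cam("wrist");save(p,"w5.png");g=p["color"][60:300,200:440];cv2.imwrite("pics/w5z.png",cv2.resize(g,None,fx=2.5,fy=2.5,interpolation=cv2.INTER_CUBIC)[:,:,::-1])
```

```text
[ 0.34  0.17 -2.22  0.04 -0.1  -0.01] [0.53 0.45 0.57 0.02 0.02 0.02] [0.58330271 0.19021959 0.15202183]
```

View pics/w5z.png

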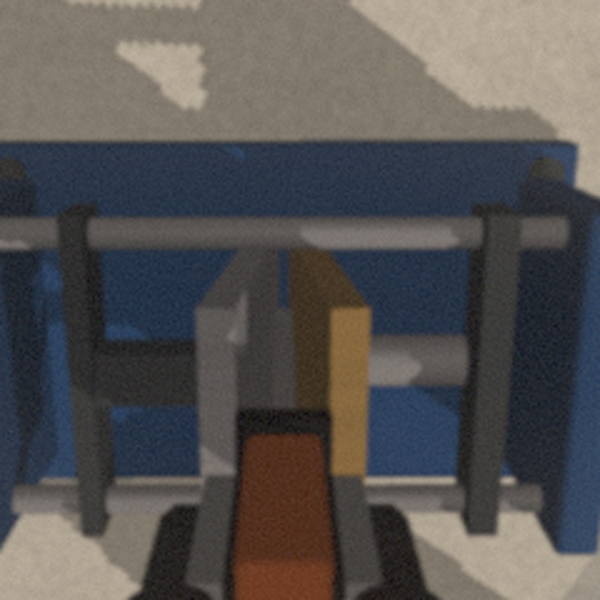

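The blade stands in the throat at crop (272-295, 310-410), parallel to the plates, and there's no clear resistance yet. I'll keep going in small steps.

Emit:
{"api": "jog_arm", "payload": {
  "moves": [
    {"fingers":0.9,"slide":[0,0,1],"angular":[0,0,0]},
    {"fingers":0.9,"slide":[0,0,2],"angular":[0,0,0]},
    {"fingers":0.9,"slide":[0,0,2],"angular":[0,0,0]},
    {"fingers":0.9,"slide":[0,0,2],"angular":[0,0,0]}
  ]
}}

```text
clock: 13.3
tcp_pos: [0.5834, 0.1903, 0.1502]
orientation: [0.003, -0.239, 0.971, 0.001]
wrist_force: [0.4, 0.3, -0.4]
finger_gap: 0.0136
grip_force: 49.5
```

```bash
cat > f.py <<'E'
from h import *
F=[]
for i in range(6):
    q=read_camera("scene");s=get_state();F.append([*s["wrist_force"],*s["ft_torque"]])
print(np.mean(F,0).round(2),s["tcp_pos"].round(4),s["clock"])
E
python3 f.py
```

```text
[ 0.42  0.2  -0.05  0.03 -0.08  0.02] [0.5834 0.1903 0.1502] 13.6
```

Fz has risen by about 2 N, so this is first touch. I'll go deeper in 2 mm steps.

Emit:
{"api": "jog_arm", "payload": {
  "moves": [
    {"fingers":0.9,"slide":[0,0,1],"angular":[0,0,0]},
    {"fingers":0.9,"slide":[0,0,2],"angular":[0,0,0]},
    {"fingers":0.9,"slide":[0,0,2],"angular":[0,0,0]},
    {"fingers":0.9,"slide":[0,0,2],"angular":[0,0,0]}
  ]
}}

```text
clock: 13.93
tcp_pos: [0.5834, 0.1902, 0.148]
orientation: [0.003, -0.239, 0.971, 0.001]
wrist_force: [-0.4, 1.1, 1.0]
finger_gap: 0.0135
grip_force: 49.7
```

```bash
python3 f.py
```

```text
[ 0.08  0.17  1.16  0.08 -0.13  0.01] [0.5834 0.1903 0.148 ] 14.2333
```

Emit:
{"api": "jog_arm", "payload": {
  "moves": [
    {"fingers":0.9,"slide":[0,0,1],"angular":[0,0,0]},
    {"fingers":0.9,"slide":[0,0,2],"angular":[0,0,0]},
    {"fingers":0.9,"slide":[0,0,3],"angular":[0,0,0]},
    {"fingers":0.9,"slide":[0,0,3],"angular":[0,0,0]},
    {"fingers":0.9,"slide":[0,0,3],"angular":[0,0,0]}
  ]
}}

```text
clock: 14.65
tcp_pos: [0.5834, 0.1902, 0.1451]
orientation: [0.003, -0.239, 0.971, 0.001]
wrist_force: [0.7, 1.3, 2.8]
finger_gap: 0.0134
grip_force: 49.9
```

```bash
python3 f.py
```

```text
[ 0.02  0.22  2.81  0.06 -0.11  0.02] [0.5834 0.1903 0.1451] 14.95
```

Emit:
{"api": "jog_arm", "payload": {
  "moves": [
    {"fingers":0.9,"slide":[0,0,0],"angular":[0,0,0]},
    {"fingers":0.9,"slide":[0,0,0],"angular":[0,0,0]},
    {"fingers":0.9,"slide":[0,0,0],"angular":[0,0,0]},
    {"fingers":0.9,"slide":[0,0,0],"angular":[0,0,0]}
  ]
}}

```text
clock: 15.28
tcp_pos: [0.5834, 0.1903, 0.1451]
orientation: [0.003, -0.239, 0.971, 0.001]
wrist_force: [-0.6, -0.3, 2.3]
finger_gap: 0.0136
grip_force: 49.9
```

```bash
python3 -c "
from h import *
s=get_state();print(s['tcp_pos'],s['wrist_force'],abs(s['qvel']).max());print(hand_in())"
```

```text
[0.58339346 0.19027179 0.14508391] [-0.60389324 -0.3077766   2.29771401] 0.0010309260083895696
the job is handed in; nothing more can be done
None
```

I handed the job in with the gauge held still and upright in the throat: about 5 N resistance, brass plate pushed back an estimated 1.3 mm. The judge gave no verdict, and I didn't re-check the jars, tray and spatula at the end.

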